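Slide the loaded soldering carrier into its locating notch

ROBOT

A 6-joint arm with a two-finger parallel gripper is mounted at the origin on the work surface. World frame = base frame: x ahead of the robot, y to its left, z up, the work surface at z = 0. Lengths are in m, angles in rad, forces in N, time in s.
With the tool pointing down it reaches from about 0.425 to 1.125 m from the base axis. Payload 14.9 kg.
Tool frame: the origin (TCP) lies on the centre line of the jaws, within the pads' length; the fingertips stand 25 mm ahead of it and the grasp point (between the pads) lies 6 mm ahead of it; z points along the fingers, y is the line along which they close (so a half turn about z gives the same grasp; the last joint's range is limited). The gripper opens to 91 mm and grips with 3 to 60 N. Pads are 32 mm wide; open, the fingers measure 118 mm over their backs; the gripper's body (76 mm by 178 mm) begins 60 mm behind the grasp point.
Start: joints at [1.124, 0.379, 1.734, -0, 1.028, -0.033], TCP at [0.281, 0.641, 0.239] pointing down, gripper open.
Joint ranges: [-2.77, 2.77], [-0.74, 2.19], [0, 2.66], [-1.06, 4.2], [0.31, 2.87], [-3.08, 3.08]. Speed limits (rad/s): [1.89, 1.89, 2.39, 3.14, 3.14, 3.14].

INTERFACE

Orientations are given as a unit quaternion [w, x, y, z].
In Python, from station import ctrl, imaging, order gives the robot as it stands.
- The arm moves only by the tool play_rows, never from a script. Its argument "rows" is a list of rows, each an object with "translation": the shift along the tool's x, y, z in cm, a list of three; "twist": the turn, a rotation vector about the tool's x, y, z in rad, a list of three. In form: [{"translation": [x, y, z], "twist": [rx, ry, rz]}, ...]. A call has exactly 10 rows; each row shifts and turns the commanded pose from where the row before left it, along the tool's axes as they then stand; what a row does not reach is not made up. A row lasts 1/12 s, in which the tool goes at most 41.7 mm and 7.16 degrees, less where a joint would pass 70% of its speed; a pose out of reach is approached as far as the arm can. A call with a gripper value outside its range is refused whole. "gripper" is the closure, from -1 (fully open) to 1 (shut), set as the call begins (left out, the last holds). The fingers move at their own pace and stop on an object; "newtons" is the grip in N (left out, the last holds). Time passes only in rows, so rows that do not move let the fingers close, or fill a call up. It gives the time, the measured TCP pose, the force and the opening at its end, in the units of the state.
- ctrl.get_state(): the state, without advancing time (a new reading comes with each control period).
- imaging.capture(name): name is "scene" or "side" or "wrist"; returns the picture (480x640x3 uint8, red, green, blue); there is no depth.
- imaging.camera_model(name): a dict with "fx", "fy", "cx", "cy" (pixels), "dist_coeffs" ([k1, k2, p1, p2, k3] as OpenCV has them; the pictures are not rectified), "pose" (4x4, takes a point from camera to world coordinates). Camera axes: x right, y up, looking along -z (the intrinsics and any distortion apply to the point x, -y, -z); pixel columns grow to the right and rows downward; lengths in m; the calibration is good to about 2 mm. A picture is of the moment at which its call begins: read the wrist's pose just before it. camera_model takes no time and is no camera call; for the wrist camera it gives the pose at the moment of the call.
- order.job_done(): hands the job in, once; it reports no verdict.
The state is a dict: "t": time; "q": joint angles; "joint_velocities": joint speeds; "tau": joint torques, N m; "position": TCP position; "ee_rot": TCP orientation; "contact_force": force on the tool from outside, world axes, zero at the start; "ft_torque": the same for the moment, N m; "grip_width": opening from 0.0 (shut) to 1.0 (fully open).
Only numpy, scipy, OpenCV 4.12 (cv2) and the standard library are available. Lean on these libraries where they do the work, as an engineer would, in place of code of your own. Each camera call takes 0.05 s, during which the arm holds its last target. There are 200 camera calls.

TASK

On the two-lane soldering jig, find the carrier plate that is loaded with rows of resistors, and with a fingertip push it along its rails, by the upright tab at its back end, until you feel it drop into the locating notch; leave it sitting level and fully down in the notch. It is only pushed, never picked up; leave the empty carrier where it is and do not disturb the other things on the bench.

Things in the scene. Friction and masses are not known exactly. Their poses are not given: they have to be found in the camera images.
- loaded_carrier: white plate LOADED with 3 rows of 8 resistors, 80 mm (x) by 120 mm (y), 8 mm thick, 0.4 to 0.65 kg, loose on four steel feet 8 mm high, with an upright steel tab (60 mm wide, 6 thick, 20 above the plate) across its -y end. Origin: centre, at the soles of the feet; axes as the jig's. Plate top z = 16 mm, resistors 22 mm, tab top 36 mm, rear face of the tab y = -60 mm. Stands on the rails at the start
- loaded_carrier_tab (a point): centre of the rear (-y) face of the loaded carrier's tab, where to push (towards the jig's +y); 10 mm below the tab's top, 40 mm above the bench at the start, 34 mm once dropped. Sliding takes about 2 to 5 N; over about 10 N at the tab after it has stopped in the notch may tip it up
- empty_carrier: white plate without resistors, in the other lane, 80 mm (x) by 120 mm (y), 8 mm thick, 0.4 to 0.65 kg, loose on four steel feet 8 mm high, with an upright steel tab (60 mm wide, 6 thick, 20 above the plate) across its -y end. Origin: centre, at the soles of the feet; axes as the jig's. Plate top z = 16 mm, tab top 36 mm, rear face of the tab y = -60 mm. Stands on the rails at the start
- jig: aluminium jig fixed on the bench, 200 mm (x) by 350 mm (y), origin at the centre of its underside. Two lanes along y, centred at x = -48 and +48 mm, one carrier in each (either way round), rail tops at z = 14 mm, between walls 30 mm high and 8 or 13 mm thick that leave 1.5 mm on either side of a carrier. Lanes are open above and at both ends
- jig_exit (a point): middle of the jig's +y end, y = +175 mm, at rail height. The notches lie in an adjustable track and shift from run to run: all four feet drop in together when the carrier's origin is 90 to 160 mm short of this end, so feel for the drop or see the gaps in the rails. The drop is 6 mm (soles at z = 8 mm), with 5 mm of play; the notch's square far wall then stops the carrier
- spool: bystander: small aluminium solder spool standing upright, 54 mm across, 46 mm high; origin at the centre of its underside
- flux: bystander: small amber bottle standing upright, 40 mm across, 85 mm high; origin at the centre of its underside
- bin: bystander: open grey plastic bin, 90 x 120 mm, 35 mm high, beyond the +y end of the jig; origin at the centre of its underside
- driver: bystander: screwdriver about 170 mm long lying on the bench, less than 35 mm high, off the -y end of the jig; its own x axis runs from handle to tip
- tweezers: bystander: steel tweezers 125 mm long lying flat, 8 mm high; own x axis along them
- tin: bystander: small round steel bowl, 70 mm across, 30 mm high, left of the robot; origin at the centre of its underside
- brush: bystander: brush about 150 mm long lying on the bench; own x axis from handle to bristles
Mind the look-alikes: they are no part of the job. Leave any blue or red look-alike of the loaded_carrier alone.

How it is judged:
By the outcome, as a careful person would: the job done as asked, in the order asked, and still so for the second after the job is handed in, with the robot touching nothing.
It also fails if it takes over 43 s, if anything falls off the work surface, if the arm or the gripper's body presses on something with over 40 N, if the wrist force passes 120 N, or if a joint passes its speed limit or range.

## Working session

There is one attempt and no reset: what is moved stays moved. The work goes in short steps, Python scripts to look and compute and a tool call to move; the robot and the scene stay as the last step left them, time stands still between calls to the robot, and variables do not carry over. Pictures are saved under pics/ and viewed, on a budget of 10 in all, crops included, one or two more only if the job needs it, and the job is handed in when it is done.

Besides the shell and the picture viewer there is one more tool, called after "Call:" as name(argument=value, ...) on one line, values as JSON. play_rows: Moves the arm, as the interface text tells. Its arguments: {"type":"object","properties":{"rows":{"type":"array"},"gripper":{"type":"number"},"newtons":{"type":"number"}},"required":["rows"]}

```bash
mkdir -p pics
cat > h.py <<'E'
import numpy as np, cv2
from station import ctrl, imaging, order
def snap(n,f):
    im=imaging.capture(n); cv2.imwrite(f'pics/{f}.png',im[:,:,::-1]); return im
def ray(n,uv,z,m=None):
    m=m or imaging.camera_model(n)
    K=np.array([[m['fx'],0,m['cx']],[0,m['fy'],m['cy']],[0,0,1.]])
    p=cv2.undistortPoints(np.array(uv,float).reshape(-1,1,2),K,np.array(m['dist_coeffs'],float)).reshape(-1,2)
    T=np.array(m['pose']); out=[]
    z=np.broadcast_to(z,len(p))
    for (a,b),zz in zip(p,z):
        d=T[:3,:3]@np.array([a,-b,-1]); o=T[:3,3]; out.append(o+d*(zz-o[2])/d[2])
    return np.array(out)
def proj(n,P,m=None):
    m=m or imaging.camera_model(n)
    K=np.array([[m['fx'],0,m['cx']],[0,m['fy'],m['cy']],[0,0,1.]])
    T=np.linalg.inv(np.array(m['pose'])); P=np.atleast_2d(P)@T[:3,:3].T+T[:3,3]
    P=P*[1,-1,-1]
    return cv2.projectPoints(P,np.zeros(3),np.zeros(3),K,np.array(m['dist_coeffs'],float))[0].reshape(-1,2)
E
python3 - <<'E'
from h import *
snap('scene','s0'); snap('side','d0')
s=ctrl.get_state(); print(s)
for n in('scene','side'): print(np.round(np.array(imaging.camera_model(n)['pose']),3))
E
```

```text
{'t': 0.1, 'q': array([ 1.12369874e+00,  3.79350622e-01,  1.73472720e+00,  2.55072912e-05,
        1.02846444e+00, -3.32976848e-02]), 'joint_velocities': array([ 0.00103141, -0.00134766, -0.00230383,  0.00072506, -0.00119706,
       -0.00119962]), 'tau': array([-1.94707703e-03, -7.65034246e+01, -4.35290802e+01,  6.51871646e-02,
        3.98537144e-02, -4.73564023e-05]), 'position': array([0.28132205, 0.64062654, 0.23835528]), 'ee_rot': array([-1.23560474e-04,  2.05433382e-01,  9.78670987e-01, -4.58575823e-04]), 'contact_force': array([-0.40415375, -0.87672576,  0.71782351]), 'ft_torque': array([0.02289726, 0.01166115, 0.03195724]), 'grip_width': 0.9955683846323233}
[[ 0.489 -0.681  0.545  1.213]
 [ 0.872  0.382 -0.305 -0.404]
 [-0.     0.625  0.781  1.021]
 [ 0.     0.     0.     1.   ]]
[[ 0.714  0.349 -0.607 -0.154]
 [-0.7    0.353 -0.621 -0.763]
 [-0.002  0.868  0.496  0.638]
 [ 0.     0.     0.     1.   ]]
```

View pics/s0.png

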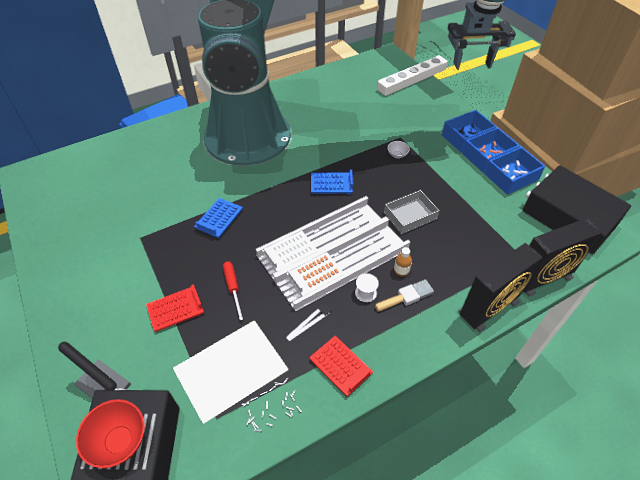

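View pics/d0.png

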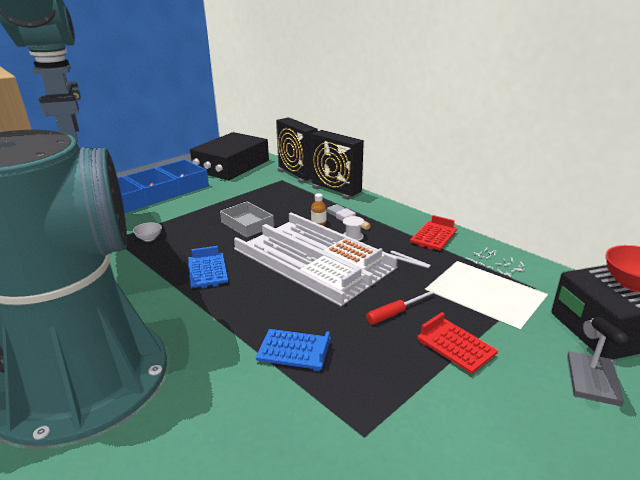

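The loaded carrier is the white plate with orange resistors, at scene px (318,271). These could be mistaken for it:
- the empty white carrier at (291,247)
- the blue look-alikes at (219,217) and (331,182)
- the red look-alikes at (175,308) and (341,365)

I'll check the choice in a close crop.

Run:
```python
from h import *
im=cv2.imread('pics/s0.png')[185:320,245:425]
cv2.imwrite('pics/s0c.png',cv2.resize(im,None,fx=4.4,fy=4.4,interpolation=cv2.INTER_CUBIC))
im=cv2.imread('pics/d0.png')[200:310,225:405]
cv2.imwrite('pics/d0c.png',cv2.resize(im,None,fx=4.4,fy=4.4,interpolation=cv2.INTER_CUBIC))
```

```text
(no output)
```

View pics/s0c.png

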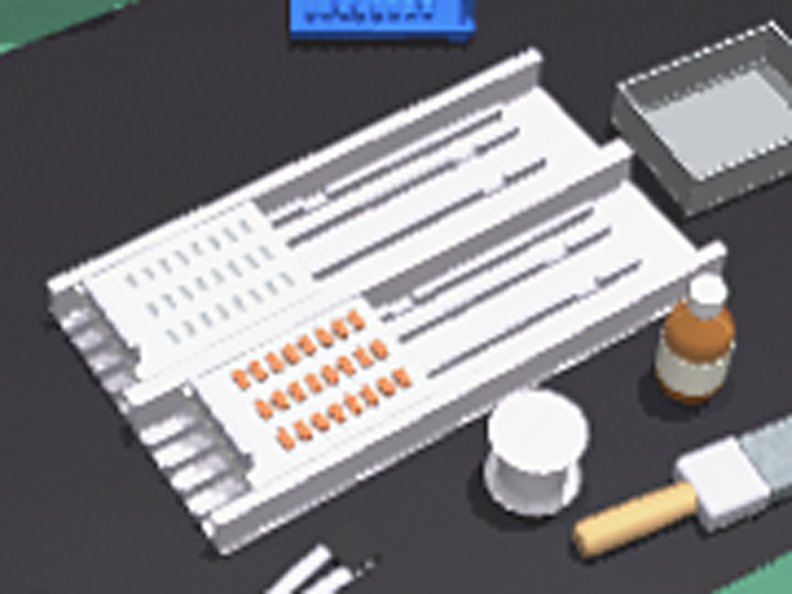

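View pics/d0c.png

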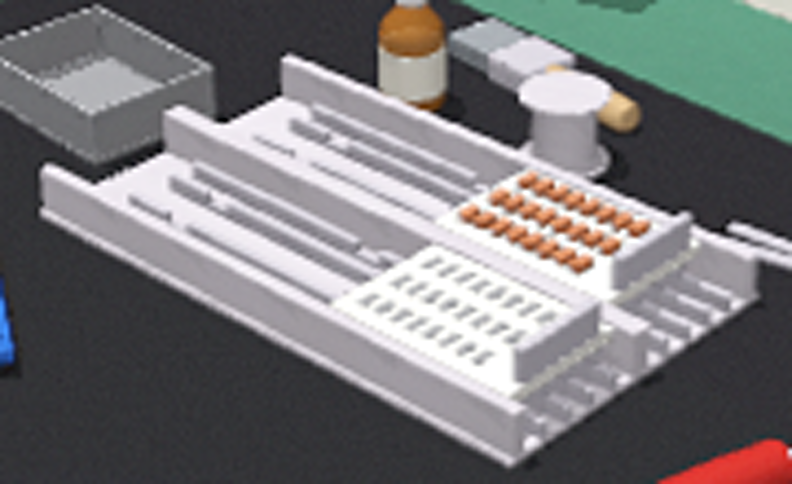

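The crops confirm it: the orange-resistor carrier is in the lane beside the spool and flux, with its tab at the end away from the bin. Next I fit the jig pose and find the tab.

Run:
```python
from h import *
from scipy.optimize import least_squares
ms,md=imaging.camera_model('scene'),imaging.camera_model('side')
S=[((48,285),(-100,-175,30)),((531,48),(-100,175,30)),((727,248),(100,175,30)),((225,553),(100,-175,0))]
D=[((512,466),(-100,-175,0)),((42,215),(-100,175,0)),((42,168),(-100,175,30)),((288,55),(100,175,30)),((757,297),(100,-175,0)),((757,258),(100,-175,30))]
s=np.array([a for a,_ in S])/4.4+[245,185]; d=np.array([a for a,_ in D])/4.4+[225,200]
SP=np.array([b for _,b in S])/1e3; DP=np.array([b for _,b in D])/1e3
def W(p,P):
    c,q=np.cos(p[2]),np.sin(p[2]); return P@np.array([[c,-q,0],[q,c,0],[0,0,1]]).T+[p[0],p[1],0]
def f(p): return np.r_[proj('',W(p,SP),ms)-s, proj('',W(p,DP),md)-d].ravel()
i=ray('',s,SP[:,2],ms); print(i.round(3))
v=i[1]-i[0]; r=least_squares(f,[*i[:,:2].mean(0),np.arctan2(-v[0],v[1])],loss='soft_l1')
print(r.x,np.degrees(r.x[2])); print(f(r.x).reshape(-1,2).round(1))
np.save('jig.npy',r.x)
def J(w): 
    c,q=np.cos(r.x[2]),np.sin(r.x[2]); return ((w-[r.x[0],r.x[1],0])@np.array([[c,-q,0],[q,c,0],[0,0,1]])*1e3).round(1)
print('tab top rear (side)',J(ray('',np.array([(615,265),(690,220)])/4.4+[225,200],.05,md)))
# scene: lower rear tab base/top corners
print('tab top (scene)',J(ray('',np.array([(130,388+0),(187,383),(250,460)])/4.4+[245,185],.05,ms)))
print('front plate edge scene',J(ray('',np.array([(363,297),(435,385)])/4.4+[245,185],.03,ms)))
g=np.array([(460,255),(490,238),(565,252),(490,190),(583,295)])/4.4+[245,185]
print('gaps',J(ray('',g,.014,ms)))
L=W(r.x,np.array([[48,-130,40],[48,-60,40],[48,175,14]])/1e3); print(L)
```

```text
[[ 0.466 -0.177  0.03 ]
 [ 0.443  0.172  0.03 ]
 [ 0.638  0.185  0.03 ]
 [ 0.66  -0.163  0.   ]]
[0.55198571 0.0037422  0.06243317] 3.577157181857409
[[-0.5 -0.8]
 [-0.3 -0.3]
 [ 0.5  0.9]
 [-0.2  1.1]
 [-0.2 -0.1]
 [-0.3  0.3]
 [-1.5  0.5]
 [ 0.7 -0.7]
 [-0.4 -0.1]
 [ 0.5 -2.2]]
tab top rear (side) [[  10.4 -148.4   50. ]
 [  71.4 -149.9   50. ]]
tab top (scene) [[   5.8 -176.5   50. ]
 [  19.9 -148.4   50. ]
 [  81.9 -145.5   50. ]]
front plate edge scene [[ 10.2 -25.4  30. ]
 [ 84.3 -25.5  30. ]]
gaps [[  5.3  47.8  14. ]
 [  4.4  70.5  14. ]
 [ 37.6 102.1  14. ]
 [-26.5  92.5  14. ]
 [ 69.5  91.6  14. ]]
[[ 0.60800323 -0.12300967  0.04      ]
 [ 0.60363575 -0.05314606  0.04      ]
 [ 0.58897348  0.18139609  0.014     ]]
```

The jig pose is fitted: yaw 3.6°, tab rear face at about jig y = -148, lane x = +48. I'll push with shut fingers, tool x along jig +y.

Call:
play_rows(rows=[{"translation": [0, 0, 0], "twist": [0, 0, 0.1094]}, {"translation": [0, 0, 0], "twist": [0, 0, 0.1094]}, {"translation": [0, 0, 0], "twist": [0, 0, 0.1094]}, {"translation": [0, 0, 0], "twist": [0, 0, 0.1094]}, {"translation": [0, 0, 0], "twist": [0, 0, 0.1094]}, {"translation": [0, 0, 0], "twist": [0, 0, 0.1094]}, {"translation": [0, 0, 0], "twist": [0, 0, 0.1094]}, {"translation": [0, 0, 0], "twist": [0, 0, 0.1094]}, {"translation": [0, 0, 0], "twist": [0, 0, 0.1094]}, {"translation": [0, 0, 0], "twist": [0, 0, 0.1094]}], gripper=1, newtons=30)

```text
t: 0.93
position: [0.2813, 0.6407, 0.2385]
ee_rot: [0.0, 0.686, 0.727, -0.0]
contact_force: [0.5, 0.4, 0.1]
grip_width: 0.302
```

Call:
play_rows(rows=[{"translation": [-2.78, 0.93, 0], "twist": [0, 0, 0]}, {"translation": [-2.78, 0.93, 0], "twist": [0, 0, 0]}, {"translation": [-2.78, 0.93, 0], "twist": [0, 0, 0]}, {"translation": [-2.78, 0.93, 0], "twist": [0, 0, 0]}, {"translation": [-2.78, 0.93, 0], "twist": [0, 0, 0]}, {"translation": [-2.78, 0.93, 0], "twist": [0, 0, 0]}, {"translation": [-2.78, 0.93, 0], "twist": [0, 0, 0]}, {"translation": [-2.78, 0.93, 0], "twist": [0, 0, 0]}, {"translation": [-2.78, 0.93, 0], "twist": [0, 0, 0]}, {"translation": [-2.78, 0.93, 0], "twist": [0, 0, 0]}])

```text
t: 1.77
position: [0.3919, 0.3679, 0.2387]
ee_rot: [-0.0, 0.684, 0.729, -0.0]
contact_force: [-0.2, 0.3, 1.0]
grip_width: 0.002
```

Call:
play_rows(rows=[{"translation": [-2.78, 0.93, 0], "twist": [0, 0, 0]}, {"translation": [-2.78, 0.93, 0], "twist": [0, 0, 0]}, {"translation": [-2.78, 0.93, 0], "twist": [0, 0, 0]}, {"translation": [-2.78, 0.93, 0], "twist": [0, 0, 0]}, {"translation": [-2.78, 0.93, 0], "twist": [0, 0, 0]}, {"translation": [-2.78, 0.93, 0], "twist": [0, 0, 0]}, {"translation": [-2.78, 0.93, 0], "twist": [0, 0, 0]}, {"translation": [-2.78, 0.93, 0], "twist": [0, 0, 0]}, {"translation": [-2.78, 0.93, 0], "twist": [0, 0, 0]}, {"translation": [-2.78, 0.93, 0], "twist": [0, 0, 0]}])

```text
t: 2.6
position: [0.5023, 0.0963, 0.2388]
ee_rot: [-0.0, 0.685, 0.729, -0.0]
contact_force: [0.3, -0.2, 0.8]
grip_width: 0.004
```

Call:
play_rows(rows=[{"translation": [-2.78, 0.93, 0], "twist": [0, 0, 0]}, {"translation": [-2.78, 0.93, 0], "twist": [0, 0, 0]}, {"translation": [-2.78, 0.93, 0], "twist": [0, 0, 0]}, {"translation": [-2.78, 0.93, 0], "twist": [0, 0, 0]}, {"translation": [-2.78, 0.93, 0], "twist": [0, 0, 0]}, {"translation": [-2.78, 0.93, 0], "twist": [0, 0, 0]}, {"translation": [-2.78, 0.93, 0], "twist": [0, 0, 0]}, {"translation": [-2.78, 0.93, 0], "twist": [0, 0, 0]}, {"translation": [-2.78, 0.93, 0], "twist": [0, 0, 0]}, {"translation": [0, 0, 0], "twist": [0, 0, 0]}])

```text
t: 3.43
position: [0.6028, -0.1504, 0.2389]
ee_rot: [0.001, 0.685, 0.728, -0.0]
contact_force: [0.3, 0.5, 0.1]
grip_width: 0.001
```

Run:
```python
from h import *
m=imaging.camera_model('wrist'); snap('wrist','w0')
p=np.load('jig.npy'); c,q=np.cos(p[2]),np.sin(p[2])
P=np.array([[18,-148,50],[78,-148,50],[-100,-175,30],[100,-175,30],[48,-182,26]])/1e3
W=P@np.array([[c,-q,0],[q,c,0],[0,0,1]]).T+[p[0],p[1],0]
print(proj('',W,m).round(0)); import pickle; pickle.dump(m,open('w0.pkl','wb'))
```

```text
[[293. 210.]
 [364. 210.]
 [166. 235.]
 [385. 235.]
 [328. 241.]]
```

View pics/w0.png

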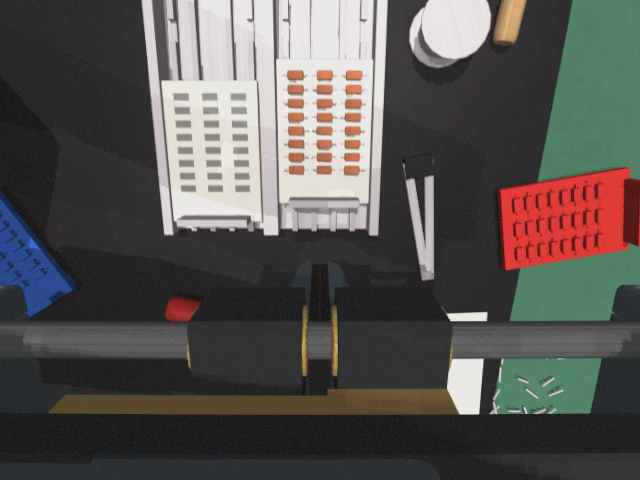

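The wrist view agrees with the fit to about 3-4 mm: the tab's rear edge is at px (289–359, 207). Before descending I'll check how far the screwdriver shaft is from the descent spot.

Run:
```python
from h import *
p=np.load('jig.npy'); c,q=np.cos(p[2]),np.sin(p[2])
J=lambda w:((w-[p[0],p[1],0])@np.array([[c,-q,0],[q,c,0],[0,0,1]])*1e3).round(0)
print(J(ray('scene',[(230,263),(235,290),(240,318)],.012)))
print(J(ctrl.get_state()['position']))
```

```text
[[-108. -246.   12.]
 [ -28. -273.   12.]
 [  49. -298.   12.]]
[  40. -155.  239.]
```

Call:
play_rows(rows=[{"translation": [-1.5, 0.3, 0], "twist": [0, 0, 0]}, {"translation": [-1.4, 0.3, 0], "twist": [0, 0, 0]}, {"translation": [0, 0, 0], "twist": [0, 0, 0]}, {"translation": [0, 0, 2.4], "twist": [0, 0, 0]}, {"translation": [0, 0, 2.4], "twist": [0, 0, 0]}, {"translation": [0, 0, 2.4], "twist": [0, 0, 0]}, {"translation": [0, 0, 2.4], "twist": [0, 0, 0]}, {"translation": [0, 0, 2.4], "twist": [0, 0, 0]}, {"translation": [0, 0, 2.4], "twist": [0, 0, 0]}, {"translation": [0, 0, 0], "twist": [0, 0, 0]}])

```text
t: 4.32
position: [0.6067, -0.1742, 0.0908]
ee_rot: [-0.003, 0.684, 0.729, -0.001]
contact_force: [-1.3, 1.1, -1.4]
grip_width: 0.007
```

Run:
```python
from h import *
p=np.load('jig.npy'); c,q=np.cos(p[2]),np.sin(p[2])
J=lambda w:((w-[p[0],p[1],0])@np.array([[c,-q,0],[q,c,0],[0,0,1]])*1e3).round(1)
print(J(ctrl.get_state()['position']))
```

```text
[  43.5 -181.    90.8]
```

Call:
play_rows(rows=[{"translation": [0, 0.1, 0], "twist": [0, 0, 0]}, {"translation": [0, 0.1, 0.8], "twist": [0, 0, 0]}, {"translation": [0, 0, 0.8], "twist": [0, 0, 0]}, {"translation": [0, 0, 0.8], "twist": [0, 0, 0]}, {"translation": [0, 0, 0.8], "twist": [0, 0, 0]}, {"translation": [0, 0, 0.5], "twist": [0, 0, 0]}, {"translation": [0, 0, 0.3], "twist": [0, 0, 0]}, {"translation": [0, 0, 0], "twist": [0, 0, 0]}, {"translation": [0, 0, 0], "twist": [0, 0, 0]}, {"translation": [0, 0, 0], "twist": [0, 0, 0]}])

```text
t: 5.15
position: [0.6114, -0.1752, 0.0552]
ee_rot: [0.0, 0.684, 0.729, 0.0]
contact_force: [0.0, -0.7, 0.2]
grip_width: 0.005
```

```bash
cat >> h.py <<'E'
p=np.load('jig.npy'); c,q=np.cos(p[2]),np.sin(p[2])
J=lambda w:((w-[p[0],p[1],0])@np.array([[c,-q,0],[q,c,0],[0,0,1]])*1e3).round(1)
E
python3 -c "
from h import *
s=ctrl.get_state();print(J(s['position']),s['contact_force'],s['ee_rot'])"
```

```text
[  48.1 -182.3   55.2] [ 0.01900192 -0.70454335  0.2093388 ] [1.91568548e-04 6.84477535e-01 7.29033925e-01 6.53370760e-05]
```

Call:
play_rows(rows=[{"translation": [0, -0.1, 0.2], "twist": [0, 0, 0]}, {"translation": [0.2, -0.1, 0.2], "twist": [0, 0, 0]}, {"translation": [0.3, 0, 0], "twist": [0, 0, 0]}, {"translation": [0.3, 0, 0], "twist": [0, 0, 0]}, {"translation": [0.3, 0, 0], "twist": [0, 0, 0]}, {"translation": [0.2, 0, 0], "twist": [0, 0, 0]}, {"translation": [0.2, 0, 0], "twist": [0, 0, 0]}, {"translation": [0.2, 0, 0], "twist": [0, 0, 0]}, {"translation": [0.2, 0, 0], "twist": [0, 0, 0]}, {"translation": [0.2, 0, 0], "twist": [0, 0, 0]}])

```text
t: 5.98
position: [0.608, -0.1543, 0.051]
ee_rot: [0.0, 0.684, 0.729, -0.0]
contact_force: [0.5, -2.2, -0.6]
grip_width: 0.004
```

Call:
play_rows(rows=[{"translation": [0.2, 0, 0], "twist": [0, 0, 0]}, {"translation": [0.2, 0, 0], "twist": [0, 0, 0]}, {"translation": [0.3, 0, 0], "twist": [0, 0, 0]}, {"translation": [0.3, 0, 0], "twist": [0, 0, 0]}, {"translation": [0.3, 0, 0], "twist": [0, 0, 0]}, {"translation": [0.3, 0, 0], "twist": [0, 0, 0]}, {"translation": [0.3, 0, 0], "twist": [0, 0, 0]}, {"translation": [0.3, 0, 0], "twist": [0, 0, 0]}, {"translation": [0.3, 0, 0], "twist": [0, 0, 0]}, {"translation": [0.3, 0, 0], "twist": [0, 0, 0]}])

```text
t: 6.82
position: [0.6061, -0.1261, 0.051]
ee_rot: [0.0, 0.684, 0.729, 0.0]
contact_force: [0.4, -4.5, 0.8]
grip_width: 0.004
```

```bash
python3 -c "
from h import *
s=ctrl.get_state();print(J(s['position']),s['contact_force'],s['ee_rot'])"
```

```text
[  45.9 -132.9   51. ] [ 0.414188   -4.48937515  0.82634926] [4.75685380e-05 6.84470741e-01 7.29040330e-01 4.78668853e-06]
```

Contact is made and it slides at about 4 N. I'll go on at this rate, then slow before the notch zone (TCP jig y above -65).

Call:
play_rows(rows=[{"translation": [0.3, 0, 0], "twist": [0, 0, 0]}, {"translation": [0.3, 0, 0], "twist": [0, 0, 0]}, {"translation": [0.3, 0, 0], "twist": [0, 0, 0]}, {"translation": [0.3, 0, 0], "twist": [0, 0, 0]}, {"translation": [0.3, 0, 0], "twist": [0, 0, 0]}, {"translation": [0.3, 0, 0], "twist": [0, 0, 0]}, {"translation": [0.3, 0, 0], "twist": [0, 0, 0]}, {"translation": [0.3, 0, 0], "twist": [0, 0, 0]}, {"translation": [0.3, 0, 0], "twist": [0, 0, 0]}, {"translation": [0.3, 0, 0], "twist": [0, 0, 0]}])

```text
t: 7.65
position: [0.6043, -0.0962, 0.051]
ee_rot: [0.0, 0.684, 0.729, 0.0]
contact_force: [0.6, -5.6, 2.2]
grip_width: 0.004
```

Call:
play_rows(rows=[{"translation": [0.3, 0, 0], "twist": [0, 0, 0]}, {"translation": [0.3, 0, 0], "twist": [0, 0, 0]}, {"translation": [0.3, 0, 0], "twist": [0, 0, 0]}, {"translation": [0.3, 0, 0], "twist": [0, 0, 0]}, {"translation": [0.3, 0, 0], "twist": [0, 0, 0]}, {"translation": [0.3, 0, 0], "twist": [0, 0, 0]}, {"translation": [0.3, 0, 0], "twist": [0, 0, 0]}, {"translation": [0.2, 0, 0], "twist": [0, 0, 0]}, {"translation": [0.2, 0, 0], "twist": [0, 0, 0]}, {"translation": [0.1, 0, 0], "twist": [0, 0, 0]}])

```text
t: 8.48
position: [0.6026, -0.0702, 0.051]
ee_rot: [0.0, 0.684, 0.729, 0.0]
contact_force: [-0.4, -5.6, 2.6]
grip_width: 0.007
```

Run:
```python
from h import *
s=ctrl.get_state();print(J(s['position']),s['contact_force'])
im=snap('wrist','w1'); d=snap('scene','s1')
a=cv2.resize(im[0:300,130:530],(600,450)); b=cv2.resize(d[185:320,245:425],(600,450),interpolation=cv2.INTER_CUBIC)
cv2.imwrite('pics/c1.png',cv2.resize(np.vstack([a,b]),(400,600))[:,:,::-1])
cv2.imwrite('pics/c1.png',cv2.resize(np.hstack([a,b]),(800,300),interpolation=cv2.INTER_AREA)[:,:,::-1])
```

```text
[ 45.9 -76.9  51. ] [-0.35796263 -5.63892182  2.58072923]
```

View pics/c1.png

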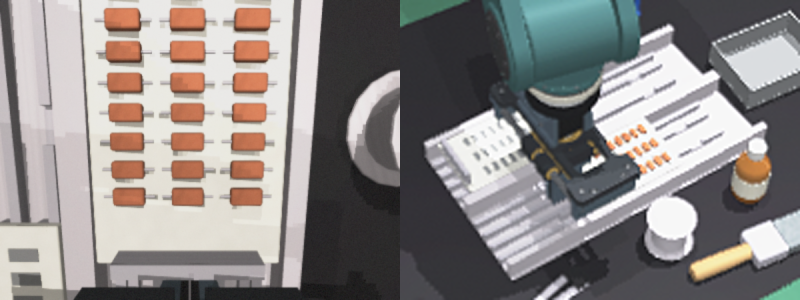

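Carrier is square and sliding. From here I use small steps.

Call:
play_rows(rows=[{"translation": [0.1, 0, 0], "twist": [0, 0, 0]}, {"translation": [0.1, 0, 0], "twist": [0, 0, 0]}, {"translation": [0.1, 0, 0], "twist": [0, 0, 0]}, {"translation": [0.1, 0, 0], "twist": [0, 0, 0]}, {"translation": [0.1, 0, 0], "twist": [0, 0, 0]}, {"translation": [0.1, 0, 0], "twist": [0, 0, 0]}, {"translation": [0.1, 0, 0], "twist": [0, 0, 0]}, {"translation": [0.1, 0, 0], "twist": [0, 0, 0]}, {"translation": [0.1, 0, 0], "twist": [0, 0, 0]}, {"translation": [0.1, 0, 0], "twist": [0, 0, 0]}])

```text
t: 9.42
position: [0.6019, -0.0604, 0.0509]
ee_rot: [-0.0, 0.684, 0.729, -0.0]
contact_force: [0.1, -3.4, 1.0]
grip_width: 0.009
```

Run:
```python
from h import *
s=ctrl.get_state();print(J(s['position']),s['contact_force'])
# gap estimate from the first scene picture: intensity along rail lines in jig frame (right lane)
im=cv2.imread('pics/s0.png',0); m=imaging.camera_model('scene'); R=np.array([[c,-q,0],[q,c,0],[0,0,1]])
xs=np.arange(8,90,1.); ys=np.arange(-30,176,1.)
G=np.array([[x,y,14] for x in xs for y in ys])/1e3@R.T+[p[0],p[1],0]
uv=proj('',G,m).reshape(len(xs),len(ys),2).astype(np.float32)
o=cv2.remap(im,uv[...,0],uv[...,1],cv2.INTER_CUBIC)
cv2.imwrite('pics/rect.png',cv2.resize(o,None,fx=3.8,fy=5))
```

```text
[ 45.8 -67.1  50.9] [ 0.06437217 -3.35454488  0.98379785]
```

View pics/rect.png

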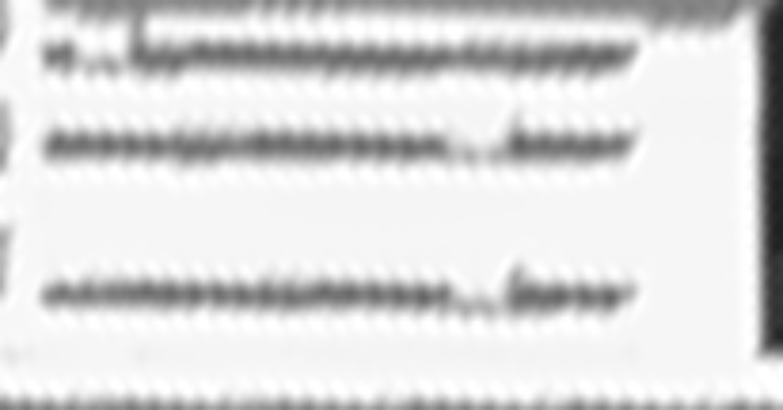

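In the rectified rails the gaps lie at jig y ≈ -9…4 and 87…103. That puts the drop at origin ≈ +46, or TCP ≈ -30.

Call:
play_rows(rows=[{"translation": [0.2, 0, 0], "twist": [0, 0, 0]}, {"translation": [0.2, 0, 0], "twist": [0, 0, 0]}, {"translation": [0.2, 0, 0], "twist": [0, 0, 0]}, {"translation": [0.2, 0, 0], "twist": [0, 0, 0]}, {"translation": [0.2, 0, 0], "twist": [0, 0, 0]}, {"translation": [0.2, 0, 0], "twist": [0, 0, 0]}, {"translation": [0.2, 0, 0], "twist": [0, 0, 0]}, {"translation": [0.2, 0, 0], "twist": [0, 0, 0]}, {"translation": [0.1, 0, 0], "twist": [0, 0, 0]}, {"translation": [0.1, 0, 0], "twist": [0, 0, 0]}])

```text
t: 10.25
position: [0.6008, -0.0423, 0.0509]
ee_rot: [-0.0, 0.684, 0.729, -0.0]
contact_force: [-0.5, -1.8, -0.4]
grip_width: 0.004
```

Call:
play_rows(rows=[{"translation": [0.1, 0, 0], "twist": [0, 0, 0]}, {"translation": [0.1, 0, 0], "twist": [0, 0, 0]}, {"translation": [0.1, 0, 0], "twist": [0, 0, 0]}, {"translation": [0.1, 0, 0], "twist": [0, 0, 0]}, {"translation": [0.1, 0, 0], "twist": [0, 0, 0]}, {"translation": [0.1, 0, 0], "twist": [0, 0, 0]}, {"translation": [0.1, 0, 0], "twist": [0, 0, 0]}, {"translation": [0.1, 0, 0], "twist": [0, 0, 0]}, {"translation": [0, 0, 0], "twist": [0, 0, 0]}, {"translation": [0, 0, 0], "twist": [0, 0, 0]}])

```text
t: 11.08
position: [0.6004, -0.0344, 0.051]
ee_rot: [-0.0, 0.684, 0.729, 0.0]
contact_force: [0.4, 0.9, -0.2]
grip_width: 0.002
```

Call:
play_rows(rows=[{"translation": [0.05, 0, 0], "twist": [0, 0, 0]}, {"translation": [0.05, 0, 0], "twist": [0, 0, 0]}, {"translation": [0.05, 0, 0], "twist": [0, 0, 0]}, {"translation": [0.05, 0, 0], "twist": [0, 0, 0]}, {"translation": [0.05, 0, 0], "twist": [0, 0, 0]}, {"translation": [0.05, 0, 0], "twist": [0, 0, 0]}, {"translation": [0.05, 0, 0], "twist": [0, 0, 0]}, {"translation": [0.05, 0, 0], "twist": [0, 0, 0]}, {"translation": [0.05, 0, 0], "twist": [0, 0, 0]}, {"translation": [0.05, 0, 0], "twist": [0, 0, 0]}])

```text
t: 11.92
position: [0.6001, -0.0295, 0.051]
ee_rot: [0.0, 0.684, 0.729, 0.0]
contact_force: [0.8, -3.9, 1.1]
grip_width: 0.006
```

Run:
```python
from h import *
s=ctrl.get_state();print(J(s['position']),s['contact_force'])
im=snap('wrist','w2'); d=snap('side','d2')
a=cv2.resize(im[0:300,130:530],(600,450)); b=cv2.resize(d[200:310,225:405],(720,440),interpolation=cv2.INTER_CUBIC)
cv2.imwrite('pics/c2.png',cv2.resize(np.hstack([a[:440],b]),(800,267),interpolation=cv2.INTER_AREA)[:,:,::-1])
```

```text
[ 45.9 -36.2  51. ] [ 0.78592518 -3.91212357  1.05904239]
```

View pics/c2.png

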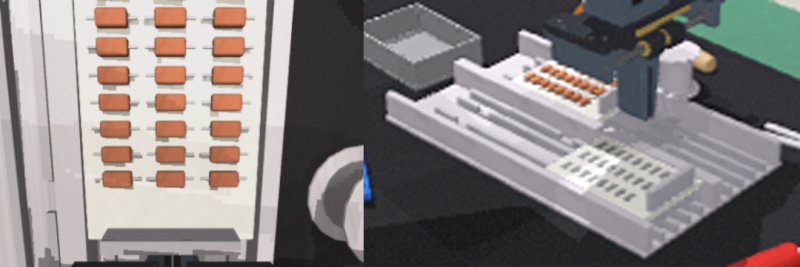

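It hasn't dropped yet: the carrier looks the same relative to the gripper as before. I keep stepping.

Call:
play_rows(rows=[{"translation": [0.05, 0, 0], "twist": [0, 0, 0]}, {"translation": [0.05, 0, 0], "twist": [0, 0, 0]}, {"translation": [0.05, 0, 0], "twist": [0, 0, 0]}, {"translation": [0.05, 0, 0], "twist": [0, 0, 0]}, {"translation": [0.05, 0, 0], "twist": [0, 0, 0]}, {"translation": [0.05, 0, 0], "twist": [0, 0, 0]}, {"translation": [0.05, 0, 0], "twist": [0, 0, 0]}, {"translation": [0.05, 0, 0], "twist": [0, 0, 0]}, {"translation": [0, 0, 0], "twist": [0, 0, 0]}, {"translation": [0, 0, 0], "twist": [0, 0, 0]}])

```text
t: 12.85
position: [0.5997, -0.0254, 0.0509]
ee_rot: [-0.0, 0.684, 0.729, -0.0]
contact_force: [-0.1, -2.1, -0.5]
grip_width: 0.004
```

```bash
cat > chk.py <<'E'
from h import *
import sys
s=ctrl.get_state();print(J(s['position']),s['contact_force'].round(1))
n=sys.argv[1]; im=snap('wrist',n)
def res(i):
    k=((i[...,0].astype(int)-i[...,2]>70)&(i[...,0]>120))[0:310,200:480].astype(np.uint8)
    _,_,st,ce=cv2.connectedComponentsWithStats(k)
    z=ce[1:][st[1:,4]>150]; return z[np.argsort(-z[:,1])][:12].round(1)
for f in ('w1','w2'): 
    z=res(cv2.imread(f'pics/{f}.png')[:,:,::-1]); print(f,len(z),z[:3].tolist())
z=res(im); print(n,len(z),z[:3].tolist())
E
python3 chk.py w3
```

```text
[ 45.8 -32.1  50.9] [-0.1 -2.1 -0.5]
w1 12 [[176.1, 196.5], [117.0, 196.5], [58.1, 196.5]]
w2 12 [[58.1, 196.5], [117.0, 196.5], [176.0, 196.5]]
w3 12 [[176.0, 196.5], [117.0, 196.5], [58.1, 196.5]]
```

Excellent indicator: the resistor row stays at v = 196.5 until it drops.

Call:
play_rows(rows=[{"translation": [0.05, 0, 0], "twist": [0, 0, 0]}, {"translation": [0.05, 0, 0], "twist": [0, 0, 0]}, {"translation": [0.05, 0, 0], "twist": [0, 0, 0]}, {"translation": [0.05, 0, 0], "twist": [0, 0, 0]}, {"translation": [0.05, 0, 0], "twist": [0, 0, 0]}, {"translation": [0.05, 0, 0], "twist": [0, 0, 0]}, {"translation": [0, 0, 0], "twist": [0, 0, 0]}, {"translation": [0, 0, 0], "twist": [0, 0, 0]}, {"translation": [0, 0, 0], "twist": [0, 0, 0]}, {"translation": [0, 0, 0], "twist": [0, 0, 0]}])

```text
t: 13.73
position: [0.5995, -0.0225, 0.0509]
ee_rot: [-0.0, 0.685, 0.729, 0.0]
contact_force: [-0.8, -0.7, 0.1]
grip_width: 0.008
```

```bash
python3 chk.py w4
```

```text
[ 45.8 -29.1  50.9] [-0.8 -0.7  0.1]
w1 12 [[176.1, 196.5], [117.0, 196.5], [58.1, 196.5]]
w2 12 [[58.1, 196.5], [117.0, 196.5], [176.0, 196.5]]
w4 12 [[60.4, 194.5], [117.4, 194.5], [174.3, 194.4]]
```

It dropped: the row spacing shrank 3.5 %. I back straight off, then lift and inspect.

Call:
play_rows(rows=[{"translation": [-0.2, 0, 0], "twist": [0, 0, 0]}, {"translation": [-0.4, 0, 0], "twist": [0, 0, 0]}, {"translation": [-0.6, 0, 0], "twist": [0, 0, 0]}, {"translation": [-0.6, 0, 0], "twist": [0, 0, 0]}, {"translation": [-0.6, 0, 0], "twist": [0, 0, 0]}, {"translation": [-0.4, 0, -0.5], "twist": [0, 0, 0]}, {"translation": [0, 0, -1.2], "twist": [0, 0, 0]}, {"translation": [0, 0, -1.2], "twist": [0, 0, 0]}, {"translation": [0, 0, -1.2], "twist": [0, 0, 0]}, {"translation": [0, 0, 0], "twist": [0, 0, 0]}])

```text
t: 14.62
position: [0.603, -0.0505, 0.0952]
ee_rot: [0.002, 0.684, 0.729, 0.001]
contact_force: [0.2, -0.2, 0.4]
grip_width: 0.008
```

Call:
play_rows(rows=[{"translation": [-1.5, 0, -1.5], "twist": [0, 0, 0]}, {"translation": [-1.5, 0, -1.5], "twist": [0, 0, 0]}, {"translation": [-1.5, 0, -1.5], "twist": [0, 0, 0]}, {"translation": [-1.5, 0, -1.5], "twist": [0, 0, 0]}, {"translation": [-1.5, 0, -1.5], "twist": [0, 0, 0]}, {"translation": [-1.5, 0, -1.5], "twist": [0, 0, 0]}, {"translation": [-1.5, 0, -1.5], "twist": [0, 0, 0]}, {"translation": [-1.5, 0, -1.5], "twist": [0, 0, 0]}, {"translation": [0, 0, 0], "twist": [0, 0, 0]}, {"translation": [0, 0, 0], "twist": [0, 0, 0]}])

```text
t: 15.45
position: [0.6091, -0.1705, 0.2126]
ee_rot: [0.001, 0.685, 0.729, 0.0]
contact_force: [0.3, 0.1, -0.8]
grip_width: 0.004
```

Run:
```python
from h import *
w=snap('wrist','w5'); d=snap('side','d5')
print(ctrl.get_state()['t'],ctrl.get_state()['contact_force'].round(1))
b=cv2.resize(d[200:310,225:405],(800,489),interpolation=cv2.INTER_CUBIC)
cv2.imwrite('pics/d5c.png',b[:,:,::-1])
# height/level of the resistor rows: triangulate plate tilt from scene+side resistor bodies
def res(i,box):
    x0,y0,x1,y1=box; i=i[y0:y1,x0:x1].astype(int)
    k=((i[...,0]-i[...,2]>70)&(i[...,0]>150)).astype(np.uint8); _,_,st,ce=cv2.connectedComponentsWithStats(k)
    z=ce[1:][st[1:,4]>30]+[x0,y0]; return z
z=res(w,(150,0,480,300)); print(len(z)); np.save('w5.npy',z); 
m=imaging.camera_model('wrist')
g=J(ray('',z,.026,m)); g=g[np.argsort(g[:,1])]; print(g[:3].tolist(),g[-3:].tolist())
m0=__import__('pickle').load(open('w0.pkl','rb')); z0=res(cv2.imread('pics/w0.png')[:,:,::-1],(270,50,375,200))
g=J(ray('',z0,.032,m0)); g=g[np.argsort(g[:,1])]; print(len(z0),g[:3].tolist(),g[-3:].tolist())
```

```text
15.55 [-0.2 -0.1 -0.5]
0Traceback (most recent call last):
  File "<stdin>", line 13, in <module>
  File "h.py", line 8, in ray
    p=cv2.undistortPoints(np.array(uv,float).reshape(-1,1,2),K,np.array(m['dist_coeffs'],float)).reshape(-1,2)
      ~~~~~~~~~~~~~~~~~~~^^^^^^^^^^^^^^^^^^^^^^^^^^^^^^^^^^^^^^^^^^^^^^^^^^^^^^^^^^^^^^^^^^^^^^^
cv2.error: OpenCV(4.12.0) /io/opencv/modules/calib3d/src/undistort.dispatch.cpp:347: error: (-215:Assertion failed) CV_IS_MAT(_src) && CV_IS_MAT(_dst) && (_src->rows == 1 || _src->cols == 1) && (_dst->rows == 1 || _dst->cols == 1) && _src->cols + _src->rows - 1 == _dst->rows + _dst->cols - 1 && (CV_MAT_TYPE(_src->type) == CV_32FC2 || CV_MAT_TYPE(_src->type) == CV_64FC2) && (CV_MAT_TYPE(_dst->type) == CV_32FC2 || CV_MAT_TYPE(_dst->type) == CV_64FC2) in function 'cvUndistortPointsInternal'
```

View pics/d5c.png

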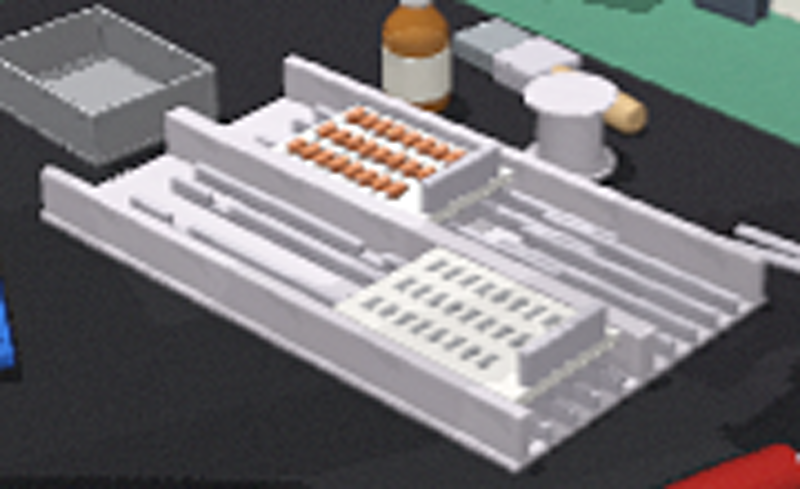

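View pics/w5.png

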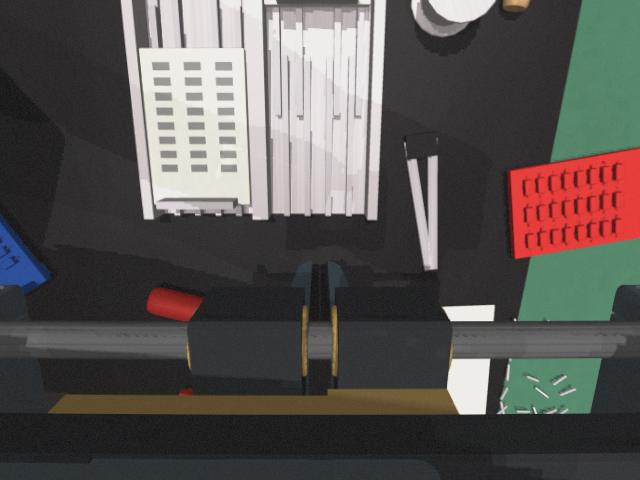

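The wrist picture only sees the empty lane, and both bystanders near the jig look undisturbed. I'll quantify the drop and tilt from the w3/w4 frames, taken before and after the drop.

```bash
cat > d.py <<'E'
from h import *
def res(f):
    i=cv2.imread(f'pics/{f}.png')[:,:,::-1].astype(int)
    k=((i[...,0]-i[...,2]>70)&(i[...,0]>120))[0:310,200:480].astype(np.uint8)
    _,_,st,ce=cv2.connectedComponentsWithStats(k)
    z=ce[1:][(st[1:,4]>150)&(st[1:,1]>2)]+[200,0]; z=z[np.argsort(-z[:,1])]
    n=len(z)//3*3; return np.vstack([r[np.argsort(r[:,0])] for r in z[:n].reshape(-1,3,2)])
a,b=res('w3'),res('w4'); n=min(len(a),len(b)); a,b=a[:n],b[:n]
m=imaging.camera_model('wrist'); T=np.array(m['pose']); T[:3,3]+=np.array([.5997,-.0254,.0509])-ctrl.get_state()['position']; m=dict(m,pose=T)
P=ray('',a,.034,m); C=np.linalg.inv(T); Pc=(P@C[:3,:3].T+C[:3,3])*[1,-1,-1]; c0=Pc.mean(0)
K=np.array([[m['fx'],0,m['cx']],[0,m['fy'],m['cy']],[0,0,1.]]); D=np.array(m['dist_coeffs'],float)
ok,rv,tv=cv2.solvePnP(Pc-c0,b,K,D,np.zeros(3),c0.reshape(3,1).copy(),True)
F=T[:3,:3]@np.diag([1,-1,-1])
print(n,'shift mm (rel. gripper)',(F@(tv.ravel()-c0)*1e3).round(2),'tilt deg',np.degrees(F@rv.ravel()).round(2))
E
python3 d.py
```

```text
21 shift mm (rel. gripper) [-0.   -0.   -5.87] tilt deg [0.01 0.21 0.1 ]
```

The carrier dropped 5.9 mm with at most 0.2° of tilt, so it is fully down and level. The gripper is clear, so I hand in.

```bash
python3 -c "
from h import *
print(order.job_done(), ctrl.get_state()['t'])"
```

```text
the job is handed in; nothing more can be done
the job is handed in; nothing more can be done
```

The loaded carrier is in its notch, and the job was handed in at about 15.6 s of the 43 s limit. I pushed the orange-resistor carrier about 133 mm by its tab with the shut fingers. Contact force at the readings stayed under 7 N. I backed off as soon as it dropped, then lifted clear.

- **Seating:** wrist images from just before and just after the drop show it went down 5.9 mm (6 mm nominal) with about 0.2° of tilt. The drop came within about 1 mm of the rail gaps I had measured in the pictures.
- **Not checked:** I measured the height and tilt while the finger was still at the tab. After backing off I only looked at the side picture, where the carrier appears seated between the walls.
- **Everything else:** in the last pictures the empty carrier, spool, flux, bin and tweezers look unmoved. I did not look at the tin or brush specifically.
- **Disagreement:** the wrist camera and my jig fit differed by about 3–4 mm sideways. That did not matter for this push.

I viewed 9 pictures.

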